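# Open the ratchet bottle keeper

## Task

Open the bottle keeper on the worktop: press down the release paddle on its sliding jaw and, keeping it pressed, push the jaw back along its toothed bar, away from the shaker and the bottle, fully home against the end post. Then let the paddle spring up again and take the hand away. Leave the shaker, the bottle, the timer and the tape roll standing where they are; do not pick anything up.

Things in the scene. Friction and masses are not known exactly. Their poses are not given: they have to be found in the camera images.
- keeper: Bottle keeper screwed to the worktop: aluminium tray 360 x 115 mm, floor 8 mm thick. Origin: centre of its underside, z up. x runs along the toothed bar (at y = -36 mm, top 44 mm high) from the end wall (inner face x = -164 mm, 74 mm high) to the end post; +x is the way the jaw opens and points to the robot's right (world -y) within 17 degrees. The bar is on the robot's side.
- end_post (a point): Middle of the top of the end post, a fixed aluminium upright at the bar's +x end, 34 mm across the bar, 8 mm thick, 48 mm high.
- jaw (a joint): Sliding jaw, m: grows as it opens (keeper +x); 0.110 is fully home at a rigid stop. Carriage 80 mm long, centre at x = 23 mm + this value, y = -36 mm in the keeper's frame. A pawl in teeth of 10 mm pitch lets it open at most 10 mm unless the release is held pressed; closing is never blocked. Released, it slides with 1.5 N friction and light damping.
- release (a joint): Travel of the release paddle, m: 0 up, 0.009 fully down on a rigid stop. The pawl clears the teeth beyond 0.0055. Spring: 3 N to start, 6 N at the bottom; it springs up when let go and the jaw is locked again.
- paddle_top (a point): Centre of the top of the black ribbed release paddle, moving with it and the jaw; 62 mm above the worktop when up. Paddle 56 mm along the bar, 36 mm across; pressed straight down. It lies in a pocket open to both sides across the bar; along the bar the pocket runs from the jaw plate (36 mm toward the end wall, 112 mm wide, top 86.5 mm high) to the lip (32.5 mm toward the end post).
- lip_top (a point): Middle of the top edge of the jaw's upright lip, on the end-post side of the paddle; 86 mm above the worktop. Lip 44 mm across the bar, 8 mm thick along it. A finger standing on the paddle opens the jaw by pushing on the lip's inner face (4 mm from this point toward the paddle) or by friction on the paddle.
- salt_shaker: Steel shaker with punched lid, 68 mm diameter, 103 mm high, standing loose on the tray between end wall and jaw. Origin: centre of the underside.
- small_bottle: Small dark sauce bottle with green cap, 39 mm diameter, 142 mm high, standing loose on the tray between end wall and jaw. Shaker and bottle may change places. Origin: centre of the underside.
- timer: White kitchen timer lying face up, 79 x 81 x 19 mm, loose on the worktop beyond the end wall. Origin: centre of the underside.
- tape_roll: Roll of paper tape lying flat, 104 mm diameter, 25 mm high, loose on the counter to the right. Origin: centre of the underside.
Not all that is in view belongs to the job. What is shaped like the salt_shaker but yellow is not meant. Leave any blue look-alike of the small_bottle alone.

How it is judged:
By the outcome, as a careful person would: the job done as asked, in the order asked, and still so for the second after the job is handed in, with the robot touching nothing.
It also fails if it takes over 29 s, if anything falls off the work surface, if the arm or the gripper's body presses on something with over 40 N, if the wrist force passes 120 N, or if a joint passes its speed limit or range.

## Robot

A 6-joint arm with a two-finger parallel gripper is mounted at the origin on a cart in front of the work surface, level with it; the furniture and walls round the work are solid. World frame = base frame: x ahead of the robot, y to its left, z up, the work surface at z = 0. Lengths are in m, angles in degrees, forces in N, time in s.
With the tool pointing down it reaches from about 0.25 to 0.725 m from the base axis. Payload 9.7 kg.
Tool frame: the origin (TCP) lies midway between the tips of the shut fingers; the grasp point (between the pads) lies bot.grasp_offset behind it (bot.grasp_offset is the distance from the TCP to the grasp point, in m); x points along the fingers, y is the direction in which the jaws open and shut, and the axes are right-handed (so a half turn about x gives the same grasp; the last joint's range is limited). The gripper opens to 85 mm and grips with 20 to 120 N. Pads are 22 mm wide; open, the fingers measure 114 mm over their backs; the gripper's body (76 mm by 85 mm) begins 54 mm behind the grasp point. The pads swing forward as they close: fully open they stand 13 mm farther back than shut.
Start: joints at [-68.698, 4.979, 10.078, 95.1, 0, 90], TCP at [0.2, -0.512, 0.231] pointing down, gripper open.
Joint ranges: [-179.16, 179.16], [-48.56, 103.87], [-65.8, 70.77], [-126.05, 130.52], [-82.76, 87.17], [-180, 180]. Speed limits (degrees/s): [127.2, 127.2, 147.25, 180, 180, 180].

## Interface

Orientations are given as [roll, pitch, yaw] about the fixed x, y, z axes, in that order (R = Rz(yaw) Ry(pitch) Rx(roll)).
In Python, from workcell import status, camera, bot gives the robot as it stands.
- The arm moves only by the shell command python3 -m jog 'ROWS' [OPENING] [FORCE]. ROWS is text: rows parted by semicolons, each of 4 numbers parted by spaces: the shift along the tool's x, y, z in mm, then the turn about the tool's x in degrees. A call has exactly 8 rows; each row is the pose to reach, as a shift and turn from the pose commanded when the call began, along the tool's axes at that moment; what a row does not reach only later rows make up. A row lasts 1/8 s, in which the tool goes at most 62.5 mm and 10.7 degrees, less where a joint would pass 70% of its speed; a pose out of reach is approached as far as the arm can. A call with a gripper value outside its range is refused whole. OPENING is the opening, from 0 (shut) to 1 (fully open), set as the call begins (- or left out, the last holds). The fingers move at their own pace and stop on an object; FORCE is the grip in N (left out, the last holds). Time passes only in rows, so rows that repeat a pose let the fingers close, or fill a call up. It gives the time, the measured TCP pose, the force and the opening at its end, in the units of the state.
- status.get_obs(): the state, without advancing time (a new reading comes with each control period).
- camera(name): name is "scene" or "side" or "wrist"; returns a dict with "color" (480x640x3 uint8, red, green, blue), "vfov" (degrees; the focal length in pixels is half the picture's height over the tangent of half this angle, whatever the lens; pixels are square), "cx", "cy" (the principal point, pixels), "rvec" (rotation vector, rad) and "tvec" (3), from world to camera coordinates, as OpenCV has them. Camera axes: x right, y down, z forward; pixel columns grow to the right and rows downward; lengths in m; the calibration is good to about 2 mm. A picture is of the moment at which its call begins. There is no depth.
- bot.job_done(): hands the job in, once; it reports no verdict.
The state is a dict: "time": time; "q": joint angles; "qd": joint speeds; "joint_efforts": joint torques, N m; "ee_pos": TCP position; "tcp_rot": TCP orientation; "wrist_force": force on the tool from outside, world axes, zero at the start; "torque": the same for the moment, N m; "opening": finger opening in m.
Only numpy, scipy, OpenCV 4.12 (cv2) and the standard library are available. Lean on these libraries where they do the work, as an engineer would, in place of code of your own. Each camera call takes 0.05 s, during which the arm holds its last target. There are 200 camera calls.

## Working session

There is one attempt and no reset: what is moved stays moved. The work goes in short steps, Python scripts to look and compute and a shell command to move; the robot and the scene stay as the last step left them, time stands still between calls to the robot, and variables do not carry over. Pictures are saved under pics/ and viewed, about 8 in all and at most 12, crops included, and the job is handed in when it is done.

```bash
mkdir -p pics; ls
cat > h.py <<'E'
import numpy as np, cv2
from workcell import status, camera, bot
def cam(n,save=None):
    c=camera(n)
    if save: cv2.imwrite('pics/'+save+'.png',c['color'][:,:,::-1]); np.savez('pics/'+save+'.npz',**{k:v for k,v in c.items()})
    return c
def load(s): return dict(np.load('pics/'+s+'.npz'))
def K(c):
    f=240/np.tan(np.radians(float(c['vfov']))/2); return np.array([[f,0,float(c['cx'])],[0,f,float(c['cy'])],[0,0,1]])
def ray(c,u,v,z):
    R=cv2.Rodrigues(np.array(c['rvec'],float))[0]; t=np.array(c['tvec'],float).ravel()
    d=R.T@np.linalg.inv(K(c))@[u,v,1]; o=-R.T@t
    return o+d*(z-o[2])/d[2]
def proj(c,P):
    return cv2.projectPoints(np.array(P,float).reshape(-1,3),np.array(c['rvec'],float),np.array(c['tvec'],float),K(c),None)[0].reshape(-1,2)
E
python3 - <<'E'
from h import *
a=cam('scene','s0');b=cam('side','d0');w=cam('wrist','w0')
for c in(a,b,w): print({k:v for k,v in c.items() if k!='color'})
o=status.get_obs();print(o, bot.grasp_offset)
E
```

```text
pics
{'vfov': 56.64206573831656, 'cx': 317.45914851632216, 'cy': 238.5918963937668, 'rvec': array([ 0.54776346, -2.49879005,  1.39401305]), 'tvec': array([0.48764958, 0.04084866, 1.30350111])}
{'vfov': 46.38835829209049, 'cx': 319.93239530835405, 'cy': 246.8379262573089, 'rvec': array([ 0.64658598, -2.58788021,  1.21313163]), 'tvec': array([0.50710226, 0.02194331, 1.70173315])}
{'vfov': 59.50877125406966, 'cx': 320.1558853666049, 'cy': 235.06080710243842, 'rvec': array([-2.38728012,  1.63211386,  0.23954313]), 'tvec': array([-0.54970077, -0.03779291,  0.37872077])}
{'time': 0.15, 'q': array([-6.86989698e+01,  5.00158323e+00,  1.00446257e+01,  9.50994878e+01,
       -3.70527060e-04,  8.99991024e+01]), 'qd': array([ 0.05334826, -0.06968486,  0.1584972 , -0.04004997, -0.01840642,
       -0.1272855 ]), 'joint_efforts': array([ 1.28985987e-03, -5.20763218e+01,  4.65043080e+01,  1.38856101e-02,
        9.69628150e-05, -2.86944817e-05]), 'ee_pos': array([ 0.19973069, -0.51226059,  0.23076549]), 'tcp_rot': array([-89.62479286,  89.94355354, 111.67713515]), 'wrist_force': array([0.00687355, 0.22320733, 0.18590298]), 'torque': array([0.01173457, 0.03684358, 0.07461848]), 'opening': 0.08523709709447534} 0.0187
```

View pics/s0.png

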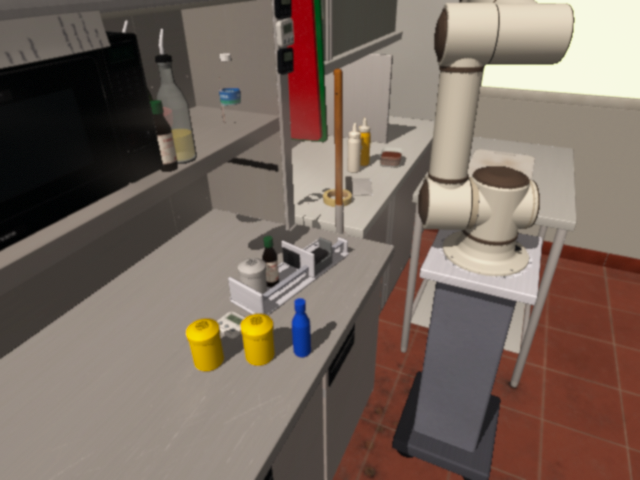

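View pics/d0.png

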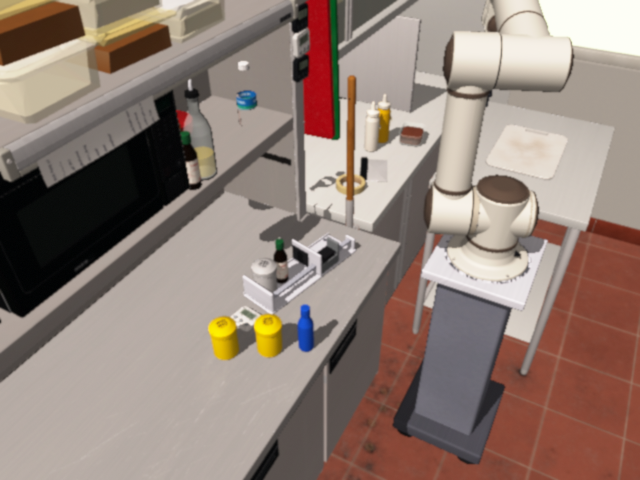

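The scene and side views show the keeper with its white end wall at side px (260,290). The steel shaker is at (263,275) and the green-capped bottle at (281,262). The jaw plate is at (307,258), the black paddle at about (322,255) and the end post at (350,243). Look-alikes to ignore are the yellow shakers at (223,338) and (268,335), the blue bottle at (306,330), and the second sauce bottle on the shelf at (190,160).

Run:
```python
from h import *
c=load('d0')['color'][:,:,::-1]
cv2.imwrite('pics/d0c.png',cv2.resize(c[225:325,230:370],None,fx=5.7,fy=5.7,interpolation=cv2.INTER_CUBIC))
```

```text
(no output)
```

View pics/d0c.png

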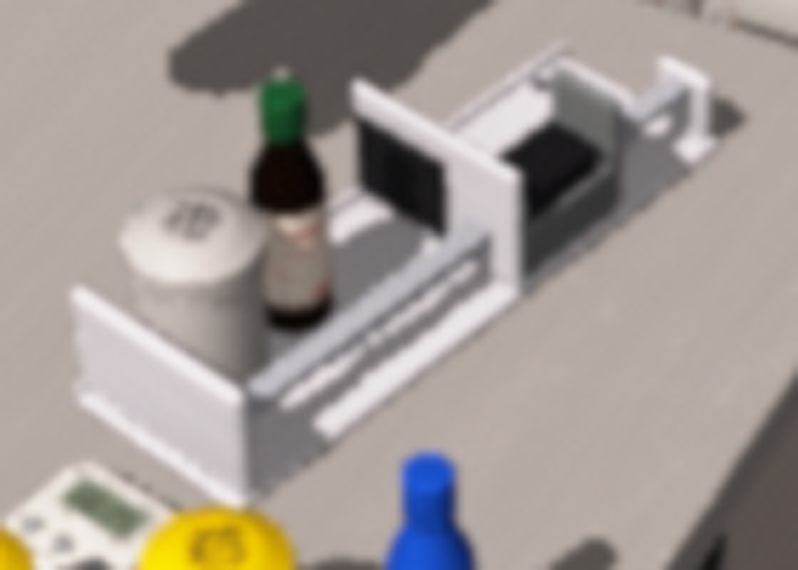

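View pics/w0.png

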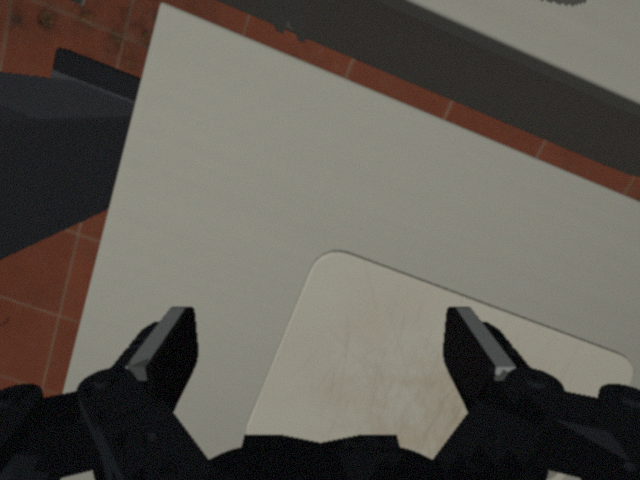

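The crop confirms the choice: paddle centre at about crop (555,160), lip top edge (555,65)–(620,115), post top (685,70), end wall top (75,292)–(245,397) and plate top (355,85)–(520,178). Next I'll fit the keeper pose.

```bash
cat > fit.py <<'E'
from h import *
from scipy.optimize import least_squares
c=load('d0')
pts=[(685,70),(588,90),(555,160),(75,292),(245,397),(355,85),(520,178),(245,505)]
uv=np.array(pts)/5.7+[230,225]
def model(p):
    x,y,a,j=p
    X=23+j*1000
    L=np.array([(176,-36,48),(X+36.5,-36,86),(X,-36,62),(-180,57,74),(-180,-57,74),(X-36-4,20,86.5),(X-36-4,-92+0,86.5),(-180,-57,0)],float)/1000
    # plate: 112 wide, centred at y unknown -> use p[4]
    return L
def W(p):
    L=model(p); yc=p[4]; L[5,1]=yc+.056; L[6,1]=yc-.056
    a=p[2]; R=np.array([[np.cos(a),-np.sin(a),0],[np.sin(a),np.cos(a),0],[0,0,1]])
    return L@R.T+[p[0],p[1],0]
r=least_squares(lambda p:(proj(c,W(p))-uv).ravel(),[.5,0,-np.pi/2,.03,0])
if __name__=='__main__':
    print(r.x[:2],np.degrees(r.x[2]),r.x[3:]); print(np.round(r.fun.reshape(-1,2),1)); print(np.round(W(r.x),3))
    s=load('s0'); print(np.round(proj(s,W(r.x)),1))
    # shelf: camera positions & robot fingers
E
python3 fit.py; python3 -c "
from h import *
o=status.get_obs(); print(o['time'])
from scipy.spatial.transform import Rotation as R
print(R.from_euler('xyz',o['tcp_rot'],degrees=True).as_matrix().round(3))"
```

```text
0.15
[[-0.     0.363 -0.932]
 [ 0.001 -0.932 -0.363]
 [-1.    -0.001  0.   ]]Traceback (most recent call last):
  File "fit.py", line 16, in <module>
    r=least_squares(lambda p:(proj(c,W(p))-uv).ravel(),[.5,0,-np.pi/2,.03,0])
    return func(*args, **kwargs)
    vector_fun = VectorFunction(
        fun_wrapped,
    ...<6 lines>...
        workers=workers
    )
    self._update_fun()
    ~~~~~~~~~~~~~~~~^^
    self.f = self.fun_wrapped(xp_copy(self.x))
             ~~~~~~~~~~~~~~~~^^^^^^^^^^^^^^^^^
    return np.atleast_1d(self.fun(x))
                         ~~~~~~~~^^^
    return self.f(x, *self.args, **self.kwargs)
           ~~~~~~^^^^^^^^^^^^^^^^^^^^^^^^^^^^^^
  File "fit.py", line 16, in <lambda>
    r=least_squares(lambda p:(proj(c,W(p))-uv).ravel(),[.5,0,-np.pi/2,.03,0])
                                     ~^^^
  File "fit.py", line 13, in W
    L=model(p); yc=p[4]; L[5,1]=yc+.056; L[6,1]=yc-.056
  File "fit.py", line 7, in model
    x,y,a,j=p
    ^^^^^^^
ValueError: too many values to unpack (expected 4)
```

```bash
sed -i 's/x,y,a,j=p$/j=p[3]/' fit.py; python3 fit.py
python3 - <<'E'
from h import *
s=load('s0');d=load('d0')
for n,c in(('s',s),('d',d)):
    R=cv2.Rodrigues(c['rvec'])[0]; print(n,'campos',-R.T@c['tvec'])
# tool at start & shelf-edge triangulation: shelf end corner s(280,120) d(303,135)
def tri(u,v): 
    P=[K(c)@np.c_[cv2.Rodrigues(c['rvec'])[0],c['tvec']] for c in(s,d)]
    x=cv2.triangulatePoints(P[0],P[1],np.array(u,float),np.array(v,float)); return (x[:3]/x[3]).ravel()
print('shelf end',tri((280,122),(299,137)),'pole bottom',tri((338,70),(351,78)),tri((339,232),(350,222)))
print('steel post base',tri((290,229),(301,219)))
print(proj(s,[[.2,-.512,.231]]),proj(d,[[.2,-.512,.231]]))
E
```

```text
[0.45106576 0.33079148] -103.71914294663516 [ 0.02972879 -0.0012999 ]
[[ 2.  -0.9]
 [ 0.4 -0.7]
 [-2.2 -0.5]
 [-0.4 -0.3]
 [-0.8  0.9]
 [ 0.3 -0.6]
 [ 0.2 -0.2]
 [ 0.8  1.6]]
[[0.374 0.168 0.048]
 [0.395 0.253 0.086]
 [0.404 0.288 0.062]
 [0.549 0.492 0.074]
 [0.438 0.519 0.074]
 [0.501 0.305 0.086]
 [0.392 0.332 0.086]
 [0.438 0.519 0.   ]]
[[343.9 239.2]
 [325.3 240.6]
 [317.  253.8]
 [227.6 278.5]
 [260.6 296.5]
 [281.7 241.5]
 [313.5 255.4]
 [263.1 320.8]]
s campos [-0.03499861  1.18913757  0.72340364]
d campos [-0.1690211   1.37883452  1.10624463]
shelf end [0.48804618 0.28234764 0.41006886] pole bottom [0.44618939 0.05602063 0.48950876] [ 0.4570961   0.00665121 -0.03520249]
steel post base [0.58368325 0.11446047 0.00448775]
[[458.16894601 119.04600372]] [[482.11466339 103.63668997]]
```

Run:
```python
from fit import *
s=load('s0');d=load('d0');w=load('w0')
for n,c,u,v in[('bottle',d,282,282),('shaker',d,264,290),('tape',d,350,190),('whitebottle',d,370,150),('orange bottle',d,384,142),('brown',d,411,140),('counter corner',d,398,243),('counter corner2',s,393,245),('pole',d,349,222)]:
    P=ray(c,u,v,0); a=r.x[2]; q=P[:2]-r.x[:2]; print(n,P.round(3),'keeper',(q@[np.cos(a),np.sin(a)]).round(3),(q@[-np.sin(a),np.cos(a)]).round(3))
R=cv2.Rodrigues(w['rvec'])[0]; p=-R.T@w['tvec']; 
T=np.array([[0,.363,-.932],[0,-.932,-.363],[-1,0,0]]); print('cam in tool',T.T@(p-[.2,-.512,.231]))
```

```text
bottle [0.486 0.397 0.   ] keeper -0.073 0.018
shaker [0.514 0.449 0.   ] keeper -0.13 0.033
tape [ 0.519 -0.119  0.   ] keeper 0.421 0.173
whitebottle [ 0.571 -0.406  0.   ] keeper 0.687 0.291
orange bottle [ 0.548 -0.489  0.   ] keeper 0.774 0.288
brown [ 0.458 -0.555  0.   ] keeper 0.858 0.217
counter corner [0.258 0.077 0.   ] keeper 0.293 -0.127
counter corner2 [0.255 0.067 0.   ] keeper 0.303 -0.128
pole [0.441 0.05  0.   ] keeper 0.275 0.056
cam in tool [-1.42481540e-01  1.33074472e-04 -7.19285463e-02]
```

```bash
python3 -m jog '-3 -50 -28 0;-6 -105 -59 0;-10 -160 -90 0;-14 -215 -121 0;-18 -270 -152 0;-20 -322 -182 0;-20 -374 -212 0;-20 -424 -240 0' 0 40; python3 -c "
from h import *
o=status.get_obs();print(o['time'],o['ee_pos'],o['q'],o['tcp_rot'],o['wrist_force'],o['opening'])"
```

```text
time: 1.15
ee_pos: [0.2688, -0.0358, 0.2514]
tcp_rot: [152.7, 89.9, -6.0]
wrist_force: [1.7, -0.5, -0.4]
opening: -0.0004
1.15 [ 0.26884033 -0.03582438  0.25137735] [-7.59227262e+00 -3.20079365e+01 -1.75549063e+01  1.04384444e+02
  1.92852181e-03  1.51123083e+02] [152.73370942  89.93138654  -5.98164481] [ 1.74876286 -0.49648915 -0.38067097] -0.0003918362191035529
```

```bash
python3 -m jog '0 -55 -25 -10;0 -110 -50 -20;0 -164 -75 -30;12 -181 -110 -40;25 -198 -145 -50;40 -215 -180 -55;52 -235 -213 -55;60 -248 -240 -55'
python3 - <<'E'
from fit import *
o=status.get_obs();print(o['time'],o['ee_pos'],o['q'],o['tcp_rot'],o['wrist_force'])
w=cam('wrist','w1'); cam('side','d1')
print(proj(w,W(r.x)))
E
```

```text
time: 2.15
ee_pos: [0.4031, 0.2818, 0.1901]
tcp_rot: [-42.4, 89.9, -146.1]
wrist_force: [0.6, -0.7, 1.3]
opening: 0.0
2.15 [0.40306014 0.28176178 0.19012436] [ 3.49549446e+01 -3.57078895e+00 -3.12453718e+00  9.05208518e+01
  1.33895423e-03  1.38616613e+02] [ -42.41164604   89.92538796 -146.07331529] [ 0.61893688 -0.72457909  1.27831212]
[[ 319.74441819  362.62247789]
 [ 319.73609796  278.33350764]
 [ 319.7839258   213.29356603]
 [ 515.23810638 -255.81972888]
 [ 275.82033677 -256.02207559]
 [ 476.09334289  156.44415993]
 [ 283.06130933  156.33068773]
 [ 287.4115163  -160.6505486 ]]
```

View pics/w1.png

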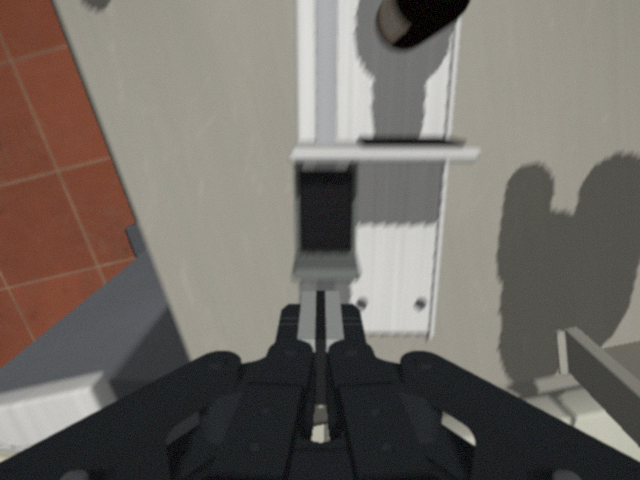

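The wrist view shows the paddle at px (326,211), the lip top at (325,270) and the jaw plate top at row 154, columns 292–479. My fit predicted about 6 px to the left of that, so I'll correct it. The bottle, at (420,20), is well clear.

Run:
```python
from fit import *
from scipy.spatial.transform import Rotation as Ro
w=load('w1'); o=status.get_obs(); T=Ro.from_euler('xyz',o['tcp_rot'],degrees=True).as_matrix()
for n,u,v,z in [('paddle',326,211,.062),('lipmid',325.5,268,.086),('plateL',292,154,.0865),('plateR',479,153,.0865)]:
    P=ray(w,u,v,z); print(n,P.round(4),'tool mm',(1000*T.T@(P-o['ee_pos'])).round(1))
print(T.round(3))
```

```text
paddle [0.408  0.2886 0.062 ] tool mm [127.1   3.2  -8. ]
lipmid [0.4001 0.2586 0.086 ] tool mm [103.2   2.6  23.1]
plateL [0.3978 0.3321 0.0865] tool mm [102.6 -17.  -47.7]
plateR [0.5031 0.307  0.0865] tool mm [102.3  91.3 -48.2]
[[-0.002  0.972 -0.236]
 [-0.002 -0.236 -0.972]
 [-1.    -0.002  0.002]]
```

```bash
python3 -m jog '25 3 2 0;60 3 2 0;95 3 2 0;118 3 2 0;126 3 2 0;131 3 2 0;135 3 2 0;138 3 2 0'
python3 - <<'E'
from h import *
o=status.get_obs();print(o['time'],o['ee_pos'].round(4),o['wrist_force'].round(1))
w=cam('wrist','w2')
E
```

```text
time: 3.25
ee_pos: [0.4053, 0.2783, 0.0541]
tcp_rot: [148.1, 89.9, 44.4]
wrist_force: [-3.1, -0.4, 5.6]
opening: -0.0001
3.25 [0.4053 0.2783 0.0541] [-3.1 -0.4  5.6]
```

View pics/w2.png

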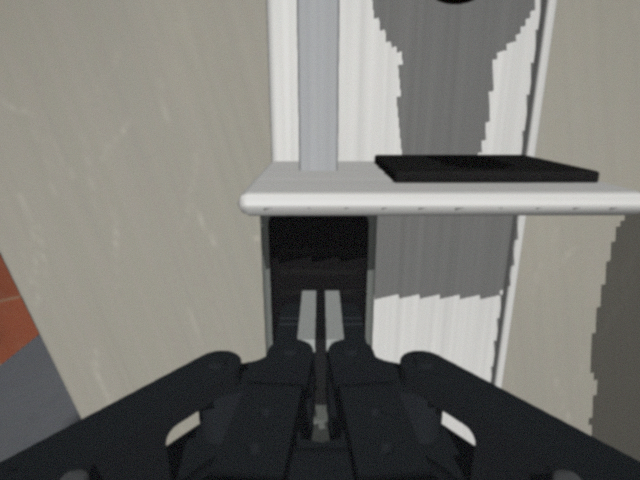

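The fingers stand on the paddle inside the pocket at px (320,320), and the paddle is about 8 mm down at 5.6 N. I'll press a little further and start pushing.

```bash
python3 -m jog '2 0 0 0;3 0 0 0;3 0 4 0;3 0 12 0;3 0 20 0;3 0 28 0;3 0 36 0;3 0 44 0'
python3 - <<'E'
from h import *
o=status.get_obs();print(o['time'],o['ee_pos'].round(4),o['wrist_force'].round(1))
cam('wrist','w3')
c=cam('side','d3')['color'][:,:,::-1]
cv2.imwrite('pics/d3c.png',cv2.resize(c[205:305,260:400],None,fx=5.7,fy=5.7,interpolation=cv2.INTER_CUBIC))
E
```

```text
time: 4.3
ee_pos: [0.3955, 0.2367, 0.0528]
tcp_rot: [160.5, 89.7, 56.8]
wrist_force: [-6.0, 2.6, 18.1]
opening: -0.0
4.3 [0.3955 0.2367 0.0528] [-6.   2.6 18.1]
```

View pics/w3.png

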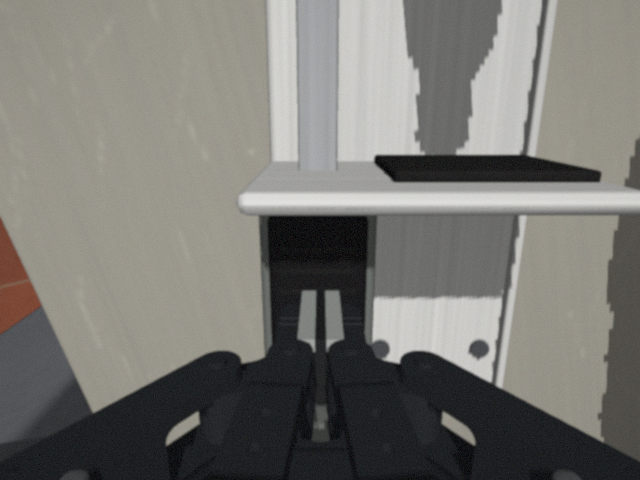

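```bash
python3 -m jog '0 0 6 0;0 0 13 0;0 0 20 0;0 0 26 0;0 0 31 0;0 0 35 0;0 0 38 0;0 0 40 0'
python3 - <<'E'
from h import *
o=status.get_obs();print(o['time'],o['ee_pos'].round(4),o['wrist_force'].round(1))
cam('wrist','w4')
c=cam('side','d4')['color'][:,:,::-1]
cv2.imwrite('pics/d4c.png',cv2.resize(c[205:305,260:400],None,fx=5.7,fy=5.7,interpolation=cv2.INTER_CUBIC))
E
```

```text
time: 5.4
ee_pos: [0.3872, 0.1987, 0.0528]
tcp_rot: [151.4, 89.6, 47.7]
wrist_force: [-0.1, 8.1, 10.8]
opening: -0.0001
5.4 [0.3872 0.1987 0.0528] [-0.1  8.1 10.8]
```

View pics/w4.png

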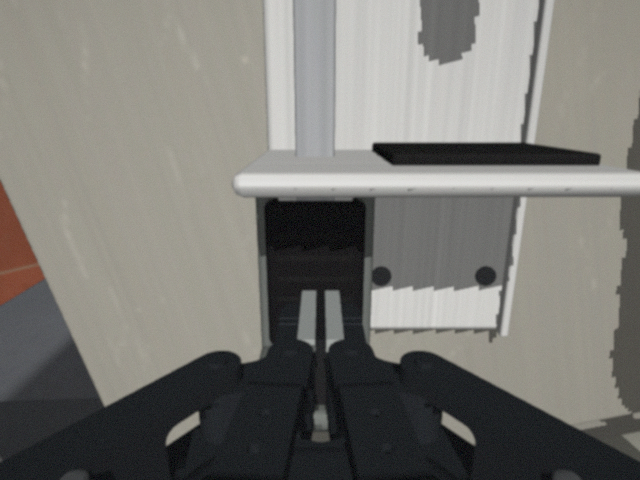

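```bash
python3 -m jog '0 0 2 0;0 0 4 0;0 0 6 0;0 0 8 0;0 0 9 0;0 0 9 0;0 0 9 0;0 0 9 0'
python3 - <<'E'
from h import *
o=status.get_obs();print(o['time'],o['ee_pos'].round(4),o['wrist_force'].round(1))
a=cam('wrist','w5')['color'].astype(int);b=load('w4')['color'].astype(int)
for i in (a,b): print([int(v) for v in i[160:215:3,300:330].mean((1,2))])
E
```

```text
time: 6.5
ee_pos: [0.3858, 0.1917, 0.0529]
tcp_rot: [160.3, 89.3, 56.7]
wrist_force: [4.9, 20.6, 6.5]
opening: -0.0
6.5 [0.3858 0.1917 0.0529] [ 4.9 20.6  6.5]
[179, 159, 138, 90, 83, 94, 93, 41, 15, 19, 17, 18, 17, 20, 17, 18, 18, 17, 18]
[159, 160, 158, 159, 170, 210, 217, 221, 222, 188, 161, 140, 103, 85, 19, 15, 17, 16, 16]
```

Run:
```python
from h import *
c=cam('side','d5')['color'][:,:,::-1]
cv2.imwrite('pics/d5c.png',cv2.resize(c[205:305,260:400],None,fx=5.7,fy=5.7,interpolation=cv2.INTER_CUBIC))
```

```text
(no output)
```

View pics/d5c.png

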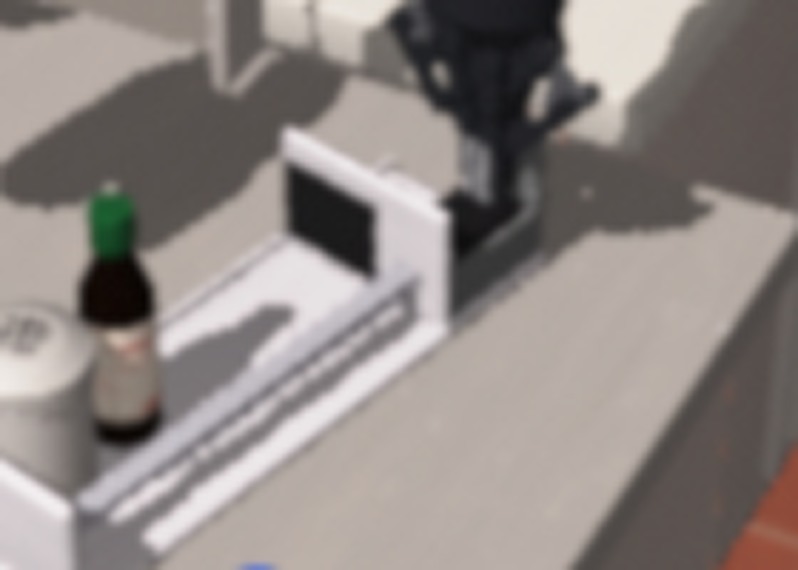

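The jaw is at the far end of the bar with its lip hiding the post (crop 530,200). It resists a 21 N push with the paddle fully down, so it is home. Now I'll lift straight up while easing off the push slightly.

```bash
python3 -m jog '-4 0 -1 0;-9 0 -2 0;-14 0 -3 0;-25 0 -4 0;-45 0 -5 0;-75 0 -5 0;-105 0 -5 0;-130 0 -5 0'
python3 - <<'E'
from h import *
o=status.get_obs();print(o['time'],o['ee_pos'].round(4),o['wrist_force'].round(1))
cam('wrist','w6')
c=cam('side','d6')['color'][:,:,::-1]
cv2.imwrite('pics/d6c.png',cv2.resize(c[205:305,260:400],None,fx=5.7,fy=5.7,interpolation=cv2.INTER_CUBIC))
E
```

```text
time: 7.6
ee_pos: [0.3845, 0.1925, 0.1818]
tcp_rot: [111.7, 89.9, 8.0]
wrist_force: [-0.1, -0.0, -0.1]
opening: -0.0
7.6 [0.3845 0.1925 0.1818] [-0.1 -0.  -0.1]
```

View pics/d6c.png

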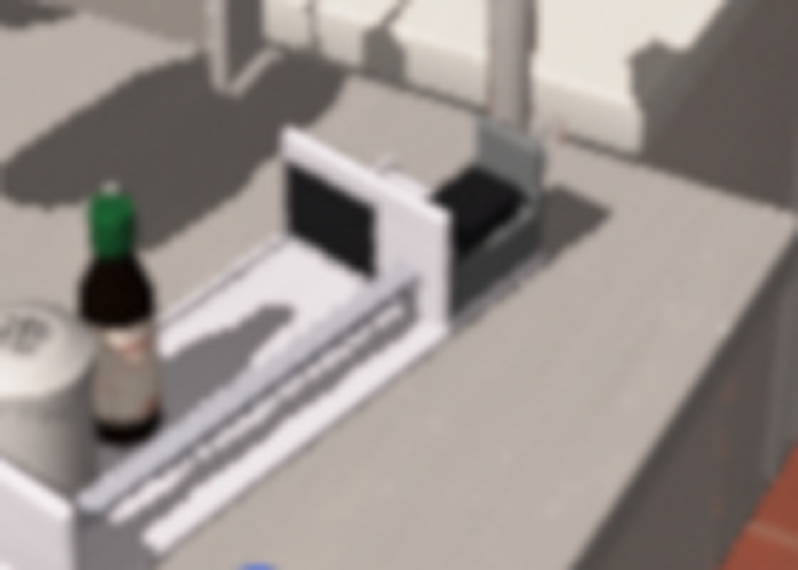

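View pics/w6.png

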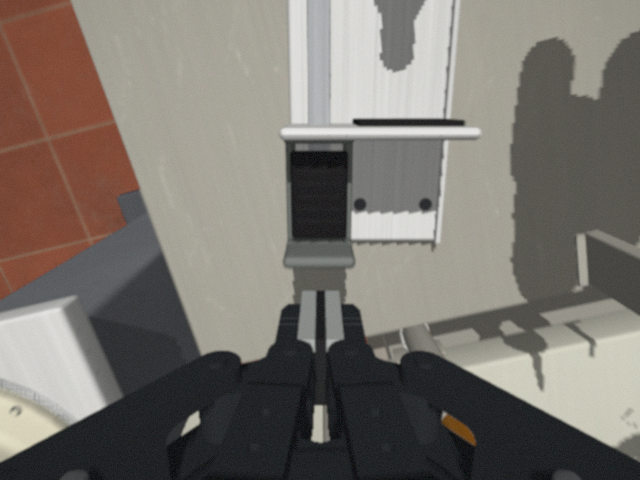

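The jaw plate sits at the same pixels as before the lift (crop 285–450, 130–215), the paddle is up and the lip covers the end post. I'll do one quick numeric check, then hand in.

Run:
```python
from h import *
w=load('w6');a0=load('w1')
a=ray(w,282,133,.0865);b=ray(w,479,132,.0865);l=ray(w,319,245,.086)
print('plate moved',(a-ray(a0,292,154,.0865))[:2],np.linalg.norm(a-ray(a0,292,154,.0865)),'lip moved',np.linalg.norm(l-ray(a0,325.5,268,.086)))
e=ray(w,400,241,.008); print('lip to tray end along x', (e-l)[:2]@[-.234,-.972])
d=load('d0')['color'].astype(int);f=cam('side')['color'].astype(int)
D=np.abs(d-f).max(2)>60; print('diff around shaker/bottle/timer', D[240:330,230:288].sum())
print(status.get_obs()['wrist_force']); print(bot.job_done())
```

```text
plate moved [-0.01997513 -0.07607771] 0.07865636815636984 lip moved 0.07300333013633062
lip to tray end along x 0.022356547334866216
diff around shaker/bottle/timer 0
[ 0.2455833  -0.10915779 -0.54611916]
the job is handed in; nothing more can be done
None
```

I opened the keeper and handed the job in at about 8 s. With the shut fingers I pressed the release paddle fully down (about 9 mm). Holding it there, I pushed the jaw about 75–79 mm along the bar until it resisted a push of about 21 N. I then eased off, lifted straight up and left the hand 12 cm above the keeper.

**Checks that passed**
- **Jaw:** it stayed where it was when the hand lifted, and the lip covers the end post in the side view.
- **Paddle:** it is up again.
- **Shaker, bottle and timer:** the side view around them shows no change from the start. I did not compare the tape roll, but the hand never went near it.
- **Hand:** the wrist force is about 0.6 N or less, so it touches nothing.

**Check that disagreed:** a rough one-picture estimate put the lip about 22 mm from the tray end, where about 10 mm would be expected at home. I read the lip and tray-end pixels for it only by eye. I went by the hard stop felt at 21 N with the paddle fully down, and by the travel: about 79 mm on top of the roughly 30 mm it was already open makes the full 110 mm. The lip measured only 73 mm of travel, so the exact figure is uncertain by several millimetres.

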